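# Hold the cheese over the carriage nest

## Robot

A 6-joint arm with a two-finger parallel gripper is mounted at the origin on a cart in front of the work surface, level with it; the furniture and walls round the work are solid. World frame = base frame: x ahead of the robot, y to its left, z up, the work surface at z = 0. Lengths are in m, angles in rad, forces in N, time in s.
With the tool pointing down it reaches from about 0.35 to 0.775 m from the base axis. Payload 7.3 kg.
Tool frame: the origin (TCP) lies on the centre line of the jaws, within the pads' length; the fingertips stand 8 mm ahead of it and the grasp point (between the pads) lies 11 mm behind it (nose_length is the distance from the TCP to the fingertips, in m); z points along the fingers, x is the direction in which the jaws open and shut, and the axes are right-handed (so a half turn about z gives the same grasp; the last joint's range is limited). The gripper opens to 92 mm and grips with 3 to 60 N. Pads are 19 mm wide; open, the fingers measure 130 mm over their backs; the gripper's body (75 mm by 190 mm) begins 47 mm behind the grasp point.
Start: joints at [-0.146, 0.342, 1.524, -0, 1.275, -0.146], TCP at [0.525, 0, 0.235] pointing down, gripper open.
Joint ranges: [-2.53, 2.53], [-0.77, 2.02], [0.04, 2.7], [-1, 4.14], [0.28, 2.66], [-3.11, 3.11]. Speed limits (rad/s): [2.57, 2.57, 3.14, 3.14, 3.14, 3.14].

## Interface

Orientations are given as a unit quaternion [x, y, z, w].
In Python, from cell import * gives the robot as it stands. The module is installed in compiled form; this text tells all that it offers.
- The arm moves only by the tool drive_tool, never from a script. Its argument "increments" is text: rows parted by semicolons, each of 5 numbers parted by spaces: the shift along the tool's x, y, z in mm, then the turn about the tool's z in degrees, then the opening, from 0 (shut) to 1 (fully open). A call has 1 to 12 rows; each row shifts and turns the commanded pose from where the row before left it, along the tool's axes as they then stand; what a row does not reach is not made up. A row lasts 1/8 s, in which the tool goes at most 62.5 mm and 10.7 degrees, less where a joint would pass 70% of its speed; a pose out of reach is approached as far as the arm can. A call is refused whole if a number of a shift passes 62.5 or a number of a turn 10.7, either way. A call with a gripper value outside its range is refused whole. The fingers move at their own pace and stop on an object; "grip_force" is the grip in N (left out, the last holds). Time passes only in rows, so rows that do not move let the fingers close. It gives the time, the measured TCP pose, the force and the opening at its end, in the units of the state.
- get_obs(): the state, without advancing time (a new reading comes with each control period).
- camera(name): name is "scene" or "side" or "wrist"; returns a dict with "pixels" (384x512x3 uint8, blue, green, red), "z_map" (384x512 float32, m along the optical axis (not along the pixel's ray), 0 where there is no reading), "camera_matrix" (3x3 intrinsics, pixels), "eye" and "orientation" of the camera in the world; the wrist camera has in their place "hand_eye" (4x4, takes a point from camera to tool coordinates, whose origin is the TCP and whose axes are the tool frame's). Camera axes: x right, y up, looking along -z (the intrinsics and any distortion apply to the point x, -y, -z); pixel columns grow to the right and rows downward; lengths in m; the calibration is good to about 2 mm. A picture is of the moment at which its call begins: read the wrist's pose just before it.
- finish_job(): hands the job in, once; it reports no verdict.
The state is a dict: "t": time; "joints": joint angles; "qd": joint speeds; "joint_torque": joint torques, N m; "tool_pos": TCP position; "orientation": TCP orientation; "contact_force": force on the tool from outside, world axes, zero at the start; "torque": the same for the moment, N m; "grip_width": finger opening in m.
Only numpy, scipy, OpenCV 4.12 (cv2) and the standard library are available. Lean on these libraries where they do the work, as an engineer would, in place of code of your own. Each camera call takes 0.05 s, during which the arm holds its last target.

## Task

First slide the wooden carriage along its rail, away from the robot, to the click stop where its red pointers meet the red marks on the rail, and leave it there. Then pick up the small yellow block of cheese, carry it over the row of jars without disturbing the jars or the cheese wedge, and finish while still holding it level and still, about a finger's width (10 to 20 mm) above the rim of the nest on the carriage, centred over it, long side along the nest's long side and touching nothing but the gripper, so that I can lay a sheet of paper in the nest: do not put it down or let go.

Things in the scene. Friction and masses are not known exactly. Their poses are not given: they have to be found in the camera images.
- slide_rail: Aluminium slide rail fixed to the worktop, 380 x 112 x 28 mm (long side along its x). Origin: centre of its underside. x points along the rail, away from the robot (yaw up to 0.2 rad). A red mark across each long edge of the base plate, at x = +20 mm, shows the click stop.
- carriage (a joint): Carriage position along the rail's +x, m: 0 near end, 0.16 far end; starts within 0 to 0.03. Click stop at 0.100 (red pointers on the carriage sides level with the red marks): a sprung ball snaps in from 5 mm either side; 5 to 7 N to pass in or out; elsewhere about 1.2 N friction; stays where left, cannot lift off. Wooden plate 180 x 88 mm, top 34 mm above the worktop.
- handle (a point): Centre of the flat top of the carriage's handle: an upright black post, 20 mm in diameter, 46 mm tall from the carriage plate (its top is 80 mm above the worktop); the lowest 6 mm flare to a 32 mm foot. Axes as the rail's. It may be pinched or pushed. It stands 85 mm beyond the nest centre (+x).
- nest (a point): Centre of the rectangular nest on the carriage, at the height of the top of its rim (44 mm above the worktop). The nest is a pocket with white floor, inside 64 mm long (along this point's x, the rail direction) by 45 mm wide (y), with dark wooden lips 8 mm thick and 10 mm high. Axes as the rail's.
- cheese: Small yellow cheese block, 36 (x) x 55 (y) x 30 (z) mm, about 0.12 kg, rigid. Origin: centre of its underside. It lies flat on the wooden board (its top 48 mm above the worktop).
- board: Wooden paddle board with a handle, 170 x 300 x 18 mm, fixed on the worktop on the left (long side along its y, which lies roughly along the robot's x, handle end towards the robot). Origin: centre of its underside. The cheese block and the wedge lie on it.
- wedge: Pale cheese wedge, 58 x 78 x 32 mm, loose on the board beside the block; to be left alone. Origin: centre of its underside.
- jar1: Jar with a green lid, 60 mm in diameter, 75 mm tall, loose on the worktop. Origin: centre of its underside. One of three jars standing in a row between the board and the rail, to be left alone.
- jar2: Jar with a red lid and orange contents, 59 mm in diameter, 75 mm tall, loose; one of the row, to be left alone. Origin: centre of its underside.
- jar3: Jar with a red lid and red contents, 60 mm in diameter, 75 mm tall, loose; one of the row, to be left alone. Origin: centre of its underside.
Not all that is in view belongs to the job. There is more than one size of the cheese; the job needs the middle-sized.

How it is judged:
By the outcome, as a careful person would: the job done as asked, in the order asked, and still so for the second after the job is handed in, while the arm keeps its last pose, push and grip.
It also fails if it takes over 64 s, if anything falls off the work surface, if the arm or the gripper's body presses on something with over 40 N, if the wrist force passes 120 N, or if a joint passes its speed limit or range.

## Working session

There is one attempt and no reset: what is moved stays moved. The work goes in short steps, Python scripts to look and compute and a tool call to move; the robot and the scene stay as the last step left them, time stands still between calls to the robot, and variables do not carry over. Pictures are saved under pics/ and viewed, and the job is handed in when it is done.

Besides the shell and the picture viewer there is one more tool, called after "Request:" by a JSON object that holds its "op" and its "data". drive_tool: Moves the arm, as the interface text tells. Its arguments: {"type":"object","properties":{"increments":{"type":"string"},"grip_force":{"type":"number"}},"required":["increments"]}

```bash
mkdir -p pics
cat > h.py <<'E'
import numpy as np, cv2
from cell import *
from scipy.spatial.transform import Rotation as R
def cloud(name):
    o=get_obs(); c=camera(name); K=np.array(c["camera_matrix"]); z=c["z_map"]
    v,u=np.mgrid[0:z.shape[0],0:z.shape[1]]
    X=(u-K[0,2])/K[0,0]*z; Y=(v-K[1,2])/K[1,1]*z
    P=np.stack([X,-Y,-z],-1)
    if "eye" in c:
        q=np.array(c["orientation"]); M=R.from_quat(q).as_matrix() if q.size==4 else q.reshape(3,3)
        W=P@M.T+np.array(c["eye"])
    else:
        H=np.array(c["hand_eye"]); T=P@H[:3,:3].T+H[:3,3]
        W=T@R.from_quat(o["orientation"]).as_matrix().T+np.array(o["tool_pos"])
    W[z==0]=np.nan
    return c,W,o
E
python3 - <<'E'
from h import *
print(get_obs())
for n in ["scene","side","wrist"]:
    c,W,o=cloud(n); print(n,{k:v for k,v in c.items() if k not in("pixels","z_map")})
    cv2.imwrite(f"pics/{n}0.png",c["pixels"]); np.savez(f"{n}0.npz",W=W,p=c["pixels"])
E
```

```text
{'t': 0.0, 'joints': array([-1.45994779e-01,  3.42719168e-01,  1.52504101e+00,  5.19683980e-06,
        1.27539191e+00, -1.46030913e-01]), 'qd': array([-1.74748692e-05,  4.08660577e-04,  6.04011904e-04, -3.28735744e-03,
        2.33607411e-03,  4.66139615e-04]), 'joint_torque': array([ 7.61924657e-04, -4.31245601e+01, -2.44219762e+01,  7.17750052e-02,
        5.59406646e-02, -1.04314388e-04]), 'tool_pos': array([5.24595869e-01, 8.59815325e-05, 2.34038428e-01]), 'orientation': array([ 9.99999696e-01,  1.73086146e-05, -7.71056519e-04, -1.15903136e-04]), 'contact_force': array([-0.31646865, -0.57734349,  0.62724915]), 'torque': array([ 0.02517432, -0.01102048,  0.0104154 ]), 'grip_width': 0.09162459400273669}
scene {'camera_matrix': array([[413.06395088,   0.        , 263.76938867],
       [  0.        , 413.06395088, 186.2266974 ],
       [  0.        ,   0.        ,   1.        ]]), 'eye': array([0.10711617, 0.89643883, 0.52333408]), 'orientation': array([-0.13210209,  0.51505192,  0.82601663, -0.1869949 ])}
side {'camera_matrix': array([[477.39278318,   0.        , 259.00627349],
       [  0.        , 477.39278318, 185.86278757],
       [  0.        ,   0.        ,   1.        ]]), 'eye': array([ 0.14972492, -0.87294264,  0.82904997]), 'orientation': array([ 0.43950206, -0.09283013, -0.1614423 ,  0.87872458])}
wrist {'camera_matrix': array([[323.48099308,   0.        , 249.8823629 ],
       [  0.        , 323.48099308, 190.26660652],
       [  0.        ,   0.        ,   1.        ]]), 'hand_eye': array([[ 9.99999883e-01,  1.31499510e-04, -4.65197169e-04,
        -5.02336153e-04],
       [ 1.06807993e-05, -9.68067772e-01, -2.50688628e-01,
        -6.73747405e-02],
       [-4.83307819e-04,  2.50688593e-01, -9.68067661e-01,
        -1.48893201e-01],
       [ 0.00000000e+00,  0.00000000e+00,  0.00000000e+00,
         1.00000000e+00]])}
```

View pics/scene0.png

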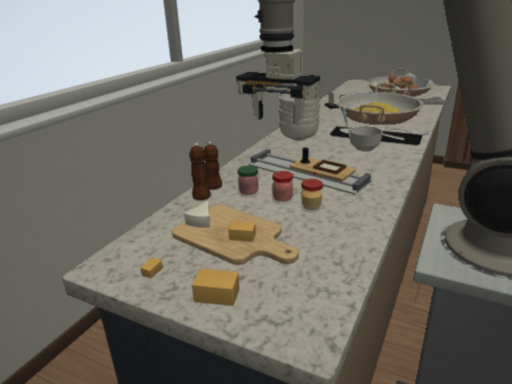

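View pics/side0.png

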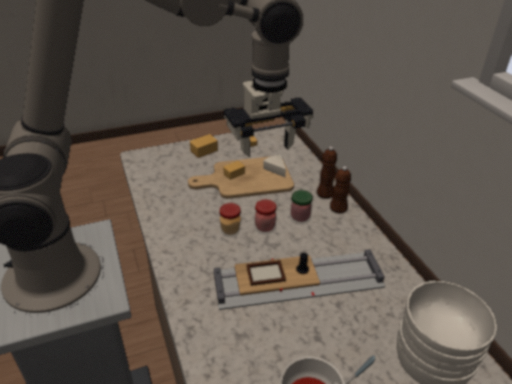

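View pics/wrist0.png

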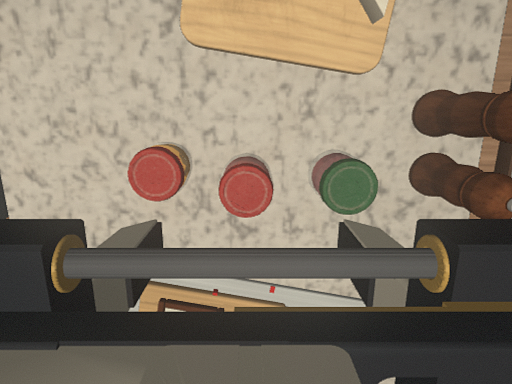

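Cheese candidates in the scene view are (242,231) on the board, (151,267) tiny on the worktop, and (216,286) big on the worktop. The middle-sized one on the board fits the description. I'll measure all three and take a crop.

Run:
```python
from h import *
S=np.load("scene0.npz");D=np.load("side0.npz")
im=np.hstack([cv2.resize(S["p"][185:310,130:300],None,fx=2.3,fy=2.3,interpolation=cv2.INTER_CUBIC),cv2.resize(D["p"][135:260,180:350][:, :],None,fx=2.3,fy=2.3,interpolation=cv2.INTER_CUBIC)])
cv2.imwrite("pics/crop1.png",im)
cv2.imwrite("pics/crop2.png",cv2.resize(D["p"][240:310,205:390],None,fx=4,fy=4,interpolation=cv2.INTER_CUBIC))
def rep(n,m,W):
    P=W[m]; 
    if len(P)<15: print(n,len(P));return
    xy=P[:,:2].astype(np.float32); r=cv2.minAreaRect(xy)
    print(n,len(P),"med",np.round(np.median(P,0),4),"rect c",np.round(r[0],4),"size",np.round(r[1],4),"ang",round(r[2],1),"z",np.round(np.percentile(P[:,2],[2,98]),3))
for nm,Z in(("scene",S),("side",D)):
    W=Z["W"];hsv=cv2.cvtColor(Z["p"],cv2.COLOR_BGR2HSV);z=W[...,2];x=W[...,0];y=W[...,1]
    print(nm, "table z",np.nanmedian(z[(x>0.3)&(x<0.8)&(abs(y)<.6)&(abs(z)<.012)]))
    h,s,v=[hsv[...,i] for i in range(3)]
    ch=(h>12)&(h<28)&(s>170)
    k,l,st,c=cv2.connectedComponentsWithStats((ch&(x>0.2)&(x<0.9)&(y>0.1)).astype(np.uint8))
    for i in range(1,k):
        if st[i,4]>25:
            m=l==i; zt=np.nanpercentile(z[m],90)
            print(np.round(c[i]));rep("yellow top",m&(abs(z-zt)<.004),W)
    rg=(x>0.3)&(x<0.9)
    for lo,hi,t in((.071,.08,"75mm"),):
        mm=(rg&(z>.071)&(z<.0795)&(y>-.1)&(y<.3)).astype(np.uint8)
        k,l,st,c=cv2.connectedComponentsWithStats(mm)
        for i in range(1,k):
            if st[i,4]>30: print(np.round(c[i]));rep("lid",l==i,W)
    rep("board",rg&(abs(z-.018)<.004)&(y>.1)&(y<.5),W)
    mm=(rg&(z>.076)&(z<.084)&(y<0)&(y>-.35)).astype(np.uint8)
    k,l,st,c=cv2.connectedComponentsWithStats(mm)
    for i in range(1,k):
        if st[i,4]>5: print(np.round(c[i]));rep("handle",l==i,W)
    rep("plate",rg&(abs(z-.034)<.003)&(y<.05)&(y>-.3)&(s>60),W)
```

```text
scene table z -0.0005378917792939752
[211. 165.]
lid 44 med [0.728  0.0058 0.0741] rect c [0.7287 0.0013] size [0.0385 0.0217] ang 42.5 z [0.071 0.079]
[247. 170.]
lid 145 med [ 0.6199 -0.005   0.0742] rect c [ 0.6212 -0.0081] size [0.0551 0.0531] ang 25.2 z [0.071 0.076]
[199. 174.]
lid 51 med [0.7226 0.0762 0.075 ] rect c [0.726  0.0685] size [0.0421 0.0244] ang 44.9 z [0.071 0.079]
[282. 175.]
lid 150 med [ 0.5182 -0.0115  0.0741] rect c [ 0.5193 -0.0123] size [0.0502 0.0538] ang 23.1 z [0.072 0.076]
[311. 183.]
lid 170 med [0.4283 0.0061 0.0741] rect c [0.4292 0.0033] size [0.0524 0.053 ] ang 14.6 z [0.072 0.076]
board 3614 med [0.5415 0.2326 0.0161] rect c [0.535  0.2708] size [0.3003 0.2999] ang 81.5 z [0.014 0.021]
[305. 149.]
handle 17 med [ 0.5288 -0.2054  0.0789] rect c [ 0.5291 -0.2069] size [0.0189 0.0118] ang 47.2 z [0.076 0.08 ]
[215. 162.]
handle 13
plate 574 med [ 0.497  -0.1675  0.0336] rect c [ 0.5585 -0.1114] size [0.2878 0.3372] ang 83.4 z [0.031 0.037]
side table z 0.001242817523626094
[327. 176.]
lid 41 med [0.7267 0.0428 0.0754] rect c [0.7297 0.0454] size [0.0
[... 815 characters left out ...]
077 ] rect c [ 0.6205 -0.0203] size [0.0465 0.0377] ang 0.0 z [0.076 0.079]
[268. 206.]
handle 65 med [ 0.5249 -0.0231  0.0769] rect c [ 0.5235 -0.0207] size [0.046  0.0292] ang 77.9 z [0.076 0.079]
[259. 206.]
handle 30 med [ 0.5025 -0.0152  0.0774] rect c [ 0.5026 -0.0164] size [0.0315 0.0125] ang 83.1 z [0.076 0.079]
[235. 211.]
handle 47 med [ 0.4395 -0.0131  0.0773] rect c [ 0.4394 -0.0132] size [0.0323 0.0224] ang 55.5 z [0.076 0.079]
[225. 212.]
handle 12
[304. 255.]
handle 56 med [ 0.5323 -0.2136  0.0802] rect c [ 0.5335 -0.2127] size [0.0195 0.0189] ang 13.1 z [0.077 0.083]
plate 1438 med [ 0.4959 -0.2129  0.0347] rect c [ 0.5685 -0.1155] size [0.4076 0.2797] ang 8.8 z [0.031 0.037]
```

```bash
ls pics
```

```text
crop1.png
crop2.png
scene0.png
side0.png
wrist0.png
```

View pics/crop1.png

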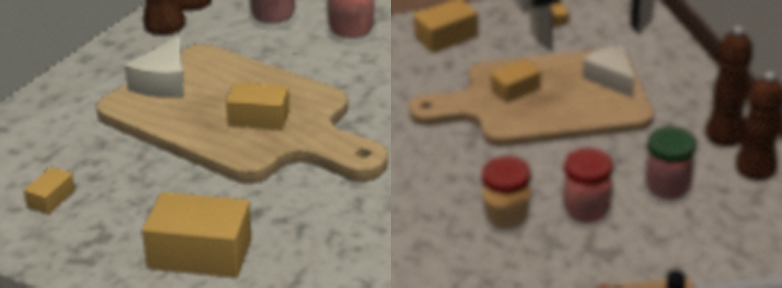

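View pics/crop2.png

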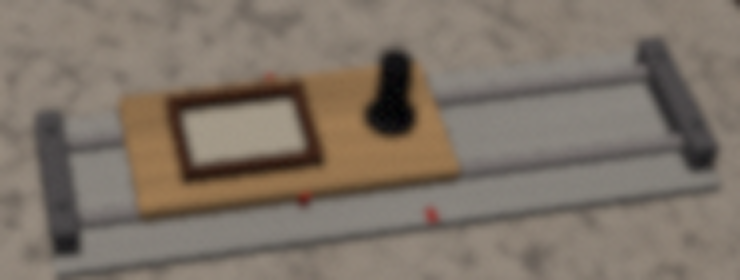

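Run:
```python
from h import *
S=np.load("scene0.npz");D=np.load("side0.npz")
for nm,Z,b in(("scene",S,(215,222,262,245)),("side",D,(218,158,250,182)),("sceneBig",S,(190,265,242,304)),("sceneTiny",S,(138,256,165,278))):
    W=Z["W"];hsv=cv2.cvtColor(Z["p"],cv2.COLOR_BGR2HSV)
    x0,y0,x1,y1=b; w=W[y0:y1,x0:x1];hh=hsv[y0:y1,x0:x1]
    z=w[...,2]
    m=(z>.036)&(z<.056) if 'Tiny' not in nm and 'Big' not in nm else z>np.nanpercentile(z,90)-.006
    P=w[m]; r=cv2.minAreaRect(P[:,:2].astype(np.float32))
    t=P[P[:,2]>np.percentile(P[:,2],60)-.004]; r2=cv2.minAreaRect(t[:,:2].astype(np.float32))
    print(nm,len(P),np.median(P[:,2]),np.percentile(P[:,2],[5,95]),r,r2, np.median(hh[m],0))
# red pixels near rail
for nm,Z in(("scene",S),("side",D)):
    W=Z["W"];hsv=cv2.cvtColor(Z["p"],cv2.COLOR_BGR2HSV)
    h,s,v=[hsv[...,i].astype(int) for i in range(3)]
    m=((h<8)|(h>172))&(s>110)&(W[...,1]<-.08)&(W[...,1]>-.35)&(W[...,0]>.3)&(W[...,0]<.75)
    k,l,st,c=cv2.connectedComponentsWithStats(m.astype(np.uint8))
    for i in range(1,k): print(nm,np.round(c[i],1),st[i,4],np.round(np.nanmedian(W[l==i],0),4))
```

```text
scene 309 0.046410358281167685 [0.03739752 0.04831548] ((0.5136085152626038, 0.2183595895767212), (0.0547943189740181, 0.03824301436543465), 16.209897994995117) ((0.5135897994041443, 0.2181859165430069), (0.054728973656892776, 0.03819766268134117), 15.765144348144531) [ 19. 149. 174.]
side 204 0.04790101123864998 [0.03747938 0.05146029] ((0.5175133943557739, 0.21436750888824463), (0.05738276615738869, 0.041623037308454514), 15.677542686462402) ((0.5175133943557739, 0.21436750888824463), (0.05738276615738869, 0.041623037308454514), 15.677542686462402) [ 18.  154.  155.5]
sceneBig 795 0.04131441089999632 [0.03785524 0.04271541] ((0.4725306034088135, 0.39242231845855713), (0.07832106947898865, 0.054298169910907745), 18.13359260559082) ((0.4725306034088135, 0.39242231845855713), (0.07832106947898865, 0.054298169910907745), 18.13359260559082) [ 19. 149. 176.]
sceneTiny 187 0.02007007313200082 [0.01588797 0.02174766] ((0.6328451633453369, 0.38663703203201294), (0.039897382259368896, 0.026005510240793228), 89.99002838134766) ((0.6332648992538452, 0.3866333067417145), (0.039898455142974854, 0.025169305503368378), 89.9665756225586) [ 19. 148. 173.]
scene [313.6 172.8] 5 [ 0.4796 -0.1528  0.0298]
scene [292.  174.5] 2 [ 0.5525 -0.1627  0.0074]
side [301. 268.] 1 [ 0.5246 -0.2197  0.0492]
side [280.8 289.4] 5 [ 0.4646 -0.2463  0.0321]
side [312.5 293.5] 4 [ 0.5339 -0.2652  0.0096]
```

The crop confirms the cheese. The block on the board at scene (242,231) measures 55 x 38 mm with its top at 47 mm, and is centred near (0.515, 0.217). The big one is 78 mm long and the tiny one 40 mm, and both sit on the worktop. In the side view the carriage pointer is at (281,289) and the mark at (312,293), about 72 mm short of the stop. Next I'll move over the rail for a close wrist look.

Request:
{"op": "drive_tool", "data": {"increments": "0 50 0 0 0.6; 0 50 0 0 0.6; 0 50 0 0 0.6; 0 50 0 0 0.6; 0 50 0 0 0.6; 0 30 0 0 0.6; 0 0 0 9 0.6; 0 0 0 0 0.6; 0 0 0 0 0.6"}}

```text
t: 1.27
tool_pos: [0.525, -0.2796, 0.2346]
orientation: [0.997, -0.077, -0.0, -0.0]
contact_force: [0.7, 0.9, -0.3]
grip_width: 0.0549
```

Run:
```python
from h import *
c,W,o=cloud("wrist"); print(o["t"],o["tool_pos"],o["orientation"],o["grip_width"])
cv2.imwrite("pics/w1.png",c["pixels"]); np.savez("w1.npz",W=W,p=c["pixels"])
```

```text
1.275 [ 0.52501298 -0.27956535  0.23462919] [ 9.97048353e-01 -7.67760337e-02 -1.12314063e-04 -9.58427051e-05] 0.0548909704193183
```

View pics/w1.png

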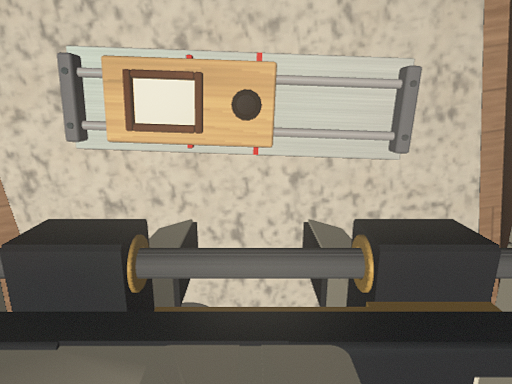

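The wrist view shows the whole rail: handle at (246,104), pointers at (190,56) and (190,145), marks at (259,57) and (256,151), nest about (164,101).

```bash
cat > rail.py <<'E'
from h import *
def rail(W,p,ymax=190,xs=(-9,9)):
    hsv=cv2.cvtColor(p,cv2.COLOR_BGR2HSV).astype(int);h,s,v=[hsv[...,i] for i in range(3)]
    z=W[...,2]; rows=np.arange(z.shape[0])[:,None]<ymax
    red=((h<6)|(h>174))&(s>150)&(v>100)&rows
    k,l,st,c=cv2.connectedComponentsWithStats(red.astype(np.uint8))
    for i in range(1,k):
        if st[i,4]>3: print("red",np.round(c[i],1),st[i,4],np.round(np.nanmedian(W[l==i],0),4))
    def comp(m,n):
        k,l,st,c=cv2.connectedComponentsWithStats((m&rows).astype(np.uint8))
        i=1+np.argmax(st[1:,4]); P=W[l==i]; P=P[~np.isnan(P[:,0])]
        r=cv2.minAreaRect(P[:,:2].astype(np.float32))
        print(n,np.round(c[i],1),"z",round(float(np.median(P[:,2])),4),"mean",np.round(P.mean(0),4),"rect",np.round(r[0],4),np.round(r[1],4),round(r[2],2))
        return r
    comp((z>.074)&(z<.086)&(v<90),"handle")
    comp((abs(z-.034)<.005)&(s<60)&(v>180),"whitefloor")
    comp((v>200)&(s<50)&(z>.01)&(z<.06),"floor2")
    comp((z>.03)&(z<.05)&(s>70)&(h>5)&(h<30),"plate")
    comp((z>.0405)&(z<.048),"lips")
if __name__=="__main__":
    Z=np.load("w1.npz");rail(Z["W"],Z["p"]); print(np.nanmedian(Z["W"][150:210,200:300,2]),np.round(Z["W"][101,164],4))
E
python3 rail.py
```

```text
red [259.   56.5] 40 [ 0.5526 -0.1626  0.0081]
red [188.9  56.1] 14 [ 0.4815 -0.1546  0.032 ]
red [189.9 145.9] 14 [ 0.4643 -0.2439  0.0318]
red [255.6 150.1] 29 [ 0.5339 -0.2624  0.008 ]
handle [245.2 104.5] z 0.0788 mean [ 0.531  -0.2106  0.0788] rect [ 0.5312 -0.2107] [0.0186 0.0192] 80.9
whitefloor [163.7 101.2] z 0.0336 mean [ 0.4469 -0.194   0.0336] rect [ 0.4466 -0.1943] [0.0451 0.0622] 79.35
floor2 [163.7 101.2] z 0.0336 mean [ 0.4469 -0.194   0.0336] rect [ 0.4466 -0.1944] [0.0446 0.062 ] 79.04
plate [191.6 100.5] z 0.0331 mean [ 0.4761 -0.1983  0.0347] rect [ 0.4724 -0.1991] [0.0878 0.1791] 78.91
lips [162.2 100.1] z 0.0427 mean [ 0.4479 -0.1935  0.0427] rect [ 0.4474 -0.1946] [0.0609 0.0796] 79.28
-0.0009661753389310634 [ 0.4472 -0.1937  0.0336]
```

Request:
{"op": "drive_tool", "data": {"increments": "0 0 0 2.1 0.6; -4 -35 0 0 0.6; -3 -34 0 0 0.6; 0 0 40 0 0.6; 0 0 40 0 0.6; 0 0 40 0 0.6; 0 0 30 0 0.6; 0 0 16 0 0.6; 0 0 10 0 0.6; 0 0 0 0 0.6; 0 0 0 0 0.6"}}

```text
t: 2.7
tool_pos: [0.5321, -0.2113, 0.0598]
orientation: [0.995, -0.097, 0.001, 0.0]
contact_force: [0.2, 0.5, 1.1]
grip_width: 0.055
```

Request:
{"op": "drive_tool", "data": {"increments": "0 0 0 0 0.1; 0 0 0 0 0.1; 0 0 0 0 0.1; 0 0 0 0 0.1; 0 0 0 0 0.1; 0 0 0 0 0.1", "grip_force": 20}}

```text
t: 3.45
tool_pos: [0.5315, -0.211, 0.0588]
orientation: [0.995, -0.097, 0.0, 0.0]
contact_force: [0.5, 0.2, 0.0]
grip_width: 0.0192
```

Request:
{"op": "drive_tool", "data": {"increments": "10 0 0 0 0.1; 10 0 0 0 0.1; 10 0 0 0 0.1; 10 0 0 0 0.1; 10 0 0 0 0.1; 10 0 0 0 0.1; 4 0 0 0 0.1; 4 0 0 0 0.1; 3.5 0 0 0 0.1; 0 0 0 0 0.1; 0 0 0 0 0.1; 0 0 0 0 0.1"}}

```text
t: 4.95
tool_pos: [0.6019, -0.2245, 0.0588]
orientation: [0.995, -0.097, 0.0, -0.0]
contact_force: [2.6, 4.1, 2.7]
grip_width: 0.0195
```

Run:
```python
from h import *
c,W,o=cloud("side"); print(o["t"],o["tool_pos"],o["contact_force"],o["grip_width"])
cv2.imwrite("pics/s2.png",cv2.resize(c["pixels"][235:315,205:390],None,fx=4,fy=4,interpolation=cv2.INTER_CUBIC))
```

```text
4.95 [ 0.60193447 -0.22447809  0.0587983 ] [2.62707297 4.12430209 2.71747013] 0.01948259293867153
```

View pics/s2.png

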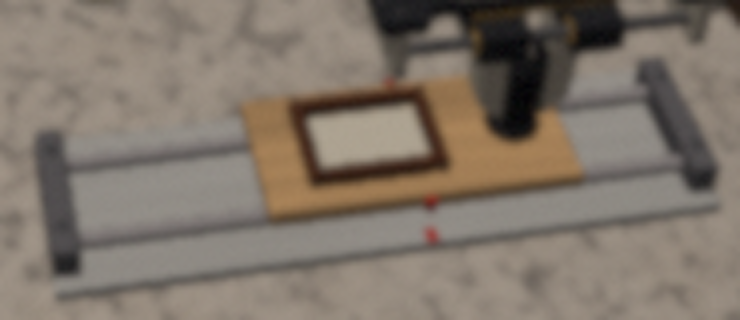

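The pointer sits level with the mark (crop pixels (431,202) over (431,236)). I'll release, rise, back off and check.

Request:
{"op": "drive_tool", "data": {"increments": "0 0 0 0 0.6; 0 0 0 0 0.6; 0 0 0 0 0.6; 0 0 0 0 0.6; 0 0 -20 0 0.6; 0 0 -40 0 0.6; 0 0 -50 0 0.6; 0 0 -60 0 0.6; -25 40 0 0 0.6; -25 30 0 0 0.6; 0 0 0 0 0.6; 0 0 0 0 0.6"}}

```text
t: 6.5
tool_pos: [0.5394, -0.2836, 0.2288]
orientation: [0.995, -0.097, 0.0, -0.0]
contact_force: [0.1, 1.2, -0.3]
grip_width: 0.0548
```

Run:
```python
from h import *
from rail import rail
c,W,o=cloud("wrist"); print(o["t"],o["tool_pos"],o["orientation"],o["grip_width"])
cv2.imwrite("pics/w2.png",c["pixels"]); np.savez("w2.npz",W=W,p=c["pixels"]); rail(W,c["pixels"])
```

```text
6.5 [ 0.53938758 -0.28356238  0.22882355] [ 9.95296636e-01 -9.68737829e-02  2.55999590e-04 -1.00629710e-04] 0.05478585921402609
red [240.1  54.6] 38 [ 0.5523 -0.1666  0.0308]
red [241.2 149.4] 35 [ 0.5338 -0.259   0.0297]
handle [304.7 103. ] z 0.0788 mean [ 0.6006 -0.2239  0.0788] rect [ 0.6007 -0.224 ] [0.0191 0.0188] 81.51
whitefloor [215.5 103.3] z 0.0337 mean [ 0.518  -0.2076  0.0337] rect [ 0.5176 -0.208 ] [0.0449 0.0635] 78.95
floor2 [215.6 103.1] z 0.0337 mean [ 0.5182 -0.2075  0.0337] rect [ 0.5179 -0.2078] [0.0443 0.0638] 79.88
plate [242.2 101.4] z 0.0332 mean [ 0.5454 -0.2115  0.0347] rect [ 0.5424 -0.2128] [0.0871 0.1794] 78.9
lips [214.8 102.2] z 0.0427 mean [ 0.5184 -0.2069  0.0427] rect [ 0.5176 -0.2079] [0.0603 0.0798] 78.93
```

View pics/w2.png

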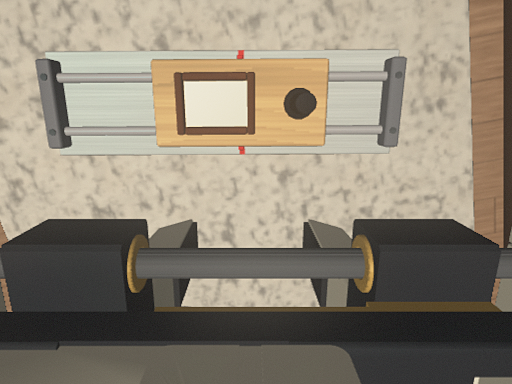

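Pointers and marks meet at (240,55) and (241,149). The nest is centred at about (0.5175, -0.208) with yaw about -10.9°, which agrees with the handle minus 85 mm. Next is the board.

Request:
{"op": "drive_tool", "data": {"increments": "0 0 0 -10 0.6; 0 0 0 -1.1 0.6; -3 -54 0 0 0.6; -3 -54 0 0 0.6; -3 -54 0 0 0.6; -3 -54 0 0 0.6; -3 -54 0 0 0.8; -3 -54 0 0 1; -3 -54 0 0 1; -3 -54 0 0 1; 0 0 0 0 1; 0 0 0 0 1"}}

```text
t: 8.05
tool_pos: [0.515, 0.1485, 0.2286]
orientation: [1.0, -0.0, -0.0, 0.0]
contact_force: [0.3, -0.7, 0.4]
grip_width: 0.0919
```

Run:
```python
from h import *
c,W,o=cloud("wrist"); print(o["t"],o["tool_pos"],o["orientation"],o["grip_width"],o["joints"])
p=c["pixels"];cv2.imwrite("pics/w3.png",p); np.savez("w3.npz",W=W,p=p)
hsv=cv2.cvtColor(p,cv2.COLOR_BGR2HSV).astype(int);z=W[...,2];rows=np.arange(384)[:,None]<215
def comp(m):
    k,l,st,cc=cv2.connectedComponentsWithStats((m&rows).astype(np.uint8))
    for i in range(1,k):
        if st[i,4]>150:
            P=W[l==i]; r=cv2.minAreaRect(P[:,:2].astype(np.float32)); print(np.round(cc[i]),st[i,4],"z",np.round(np.nanmedian(P[:,2]),4),"rect",np.round(r[0],4),np.round(r[1],4),round(r[2],1), "bounds",np.round(P[:,:2].min(0),3),np.round(P[:,:2].max(0),3), "sat",np.median(hsv[l==i],0))
comp((z>.040)&(z<.056))
comp((z>.070)&(z<.080))
```

```text
8.05 [0.51501202 0.14845321 0.22860938] [ 9.99999960e-01 -1.40128679e-04 -2.73967995e-05  2.44330680e-04] 0.09193501708045916 [ 1.37893195e-01  3.67133433e-01  1.50387480e+00 -4.98763995e-04
  1.27070597e+00  1.38320919e-01]
[250. 105.] 2059 z 0.0465 rect [0.5147 0.2171] [0.055  0.0359] 16.5 bounds [0.484 0.193] [0.545 0.241] sat [ 19. 151. 213.]
[373. 123.] 2725 z 0.0486 rect [0.6296 0.1935] [0.0776 0.0576] 78.2 bounds [0.604 0.15 ] [0.665 0.227] sat [ 21.  49. 214.]
```

View pics/w3.png

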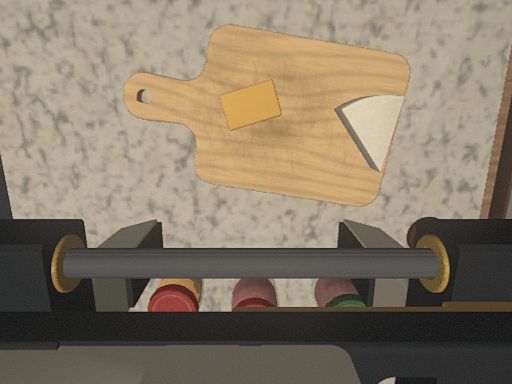

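The cheese is at wrist pixel (250,105), 55 x 36 mm, centre (0.5147, 0.2171), yaw 16.5°. The wedge's nearest point is about 60 mm off its end. I'll grip along the 55 mm direction.

Request:
{"op": "drive_tool", "data": {"increments": "0 0 0 -10 1; 0 0 0 -6.5 1; 10 -33 0 0 1; 9 -33 0 0 1; 0 0 50 0 1; 0 0 50 0 1; 0 0 40 0 1; 0 0 0 0 1; 0 0 0 0 1"}}

```text
t: 9.22
tool_pos: [0.5159, 0.2164, 0.0903]
orientation: [0.99, 0.143, 0.001, -0.0]
contact_force: [0.5, 1.0, -0.4]
grip_width: 0.0918
```

Run:
```python
from h import *
o=get_obs();print(o["tool_pos"],R.from_quat(o["orientation"]).as_matrix().round(4))
for n in("scene",):
    c=camera(n); cv2.imwrite("pics/s4.png",cv2.resize(c["pixels"][120:300,130:330],None,fx=3,fy=3,interpolation=cv2.INTER_CUBIC))
```

```text
[0.5158641  0.21638789 0.09028285] [[ 9.593e-01  2.824e-01  2.300e-03]
 [ 2.824e-01 -9.593e-01  5.000e-04]
 [ 2.300e-03  1.000e-04 -1.000e+00]]
```

View pics/s4.png

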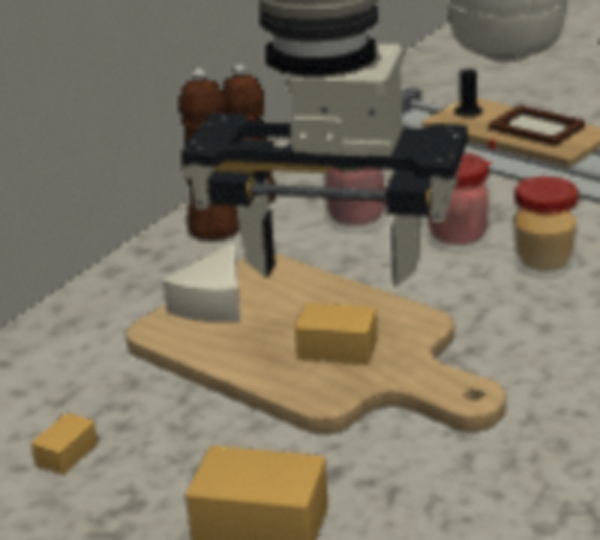

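The fingers straddle the block, clear of the wedge. I'll descend and grip.

Request:
{"op": "drive_tool", "data": {"increments": "-1 0 30 0 1; 0 0 20 0 1; 0 0 9 0 1; 0 0 0 0 1; 0 0 0 0 1; 0 0 0 0 0.4; 0 0 0 0 0.4; 0 0 0 0 0.4; 0 0 0 0 0.4; 0 0 0 0 0.4; 0 0 0 0 0.4; 0 0 0 0 0.4", "grip_force": 20}}

```text
t: 10.78
tool_pos: [0.5138, 0.2167, 0.0298]
orientation: [0.99, 0.143, 0.0, -0.0]
contact_force: [0.7, 0.2, -0.9]
grip_width: 0.0548
```

Request:
{"op": "drive_tool", "data": {"increments": "0 0 -8 0 0.4; 0 0 -15 0 0.4; 0 0 -30 0 0.4; 0 0 -40 0 0.4; 0 0 -40 0 0.4; 0 0 -35 0 0.4; 0 0 -20 0 0.4; 0 0 0 0 0.4", "grip_force": 25}}

```text
t: 11.78
tool_pos: [0.5142, 0.2168, 0.2201]
orientation: [0.99, 0.144, 0.002, -0.0]
contact_force: [-0.7, 0.4, -1.9]
grip_width: 0.0548
```

Run:
```python
from h import *
o=get_obs();print(o["tool_pos"],o["grip_width"],o["contact_force"])
a=camera("scene")["pixels"];b=camera("side")["pixels"]
cv2.imwrite("pics/s5.png",np.hstack([cv2.resize(a[60:280,140:340],None,fx=2,fy=2),cv2.resize(b[60:280,180:380],None,fx=2,fy=2)]))
```

```text
[0.51419177 0.21683055 0.22014414] 0.054802166942533294 [-0.67218679  0.42473125 -1.90466593]
```

View pics/s5.png

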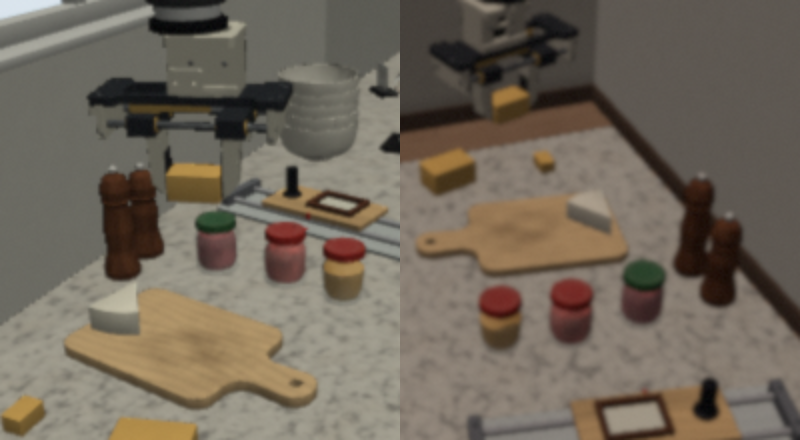

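The block is held level and clear of everything. Next I carry it over the jars at about 0.2 m.

Request:
{"op": "drive_tool", "data": {"increments": "0 0 0 9 0.4; 0 0 0 7.5 0.4; 0 25 0 0 0.4; 0 45 0 0 0.4; 0 50 0 0 0.4; 0 50 0 0 0.4; 0 50 0 0 0.4; 0 50 0 0 0.4; 0 50 0 0 0.4; 0 45 0 0 0.4; 0 35 0 0 0.4; 0 25 0 0 0.4"}}

```text
t: 13.38
tool_pos: [0.5127, -0.2098, 0.2161]
orientation: [1.0, -0.001, -0.001, -0.001]
contact_force: [1.1, 0.2, -1.6]
grip_width: 0.0548
```

Request:
{"op": "drive_tool", "data": {"increments": "0 0 0 6 0.4; 0 0 0 4.9 0.4; 0 0 0 0 0.4; 0 0 0 0 0.4; 0 0 0 0 0.4"}}

```text
t: 14.0
tool_pos: [0.5135, -0.2082, 0.2175]
orientation: [0.996, -0.094, -0.0, -0.0]
contact_force: [-0.2, 0.3, -1.4]
grip_width: 0.0548
```

Run:
```python
from h import *
o=get_obs();M=R.from_quat(o["orientation"]).as_matrix();print(o["tool_pos"],o["grip_width"],M.round(4))
d=np.array([.5175,-.2079,0.071])-o["tool_pos"]; print("tool-frame mm",(M.T@d*1e3).round(1),"yaw",np.degrees(np.arctan2(M[1,0],M[0,0])))
a=camera("scene")["pixels"];b=camera("side")["pixels"]
cv2.imwrite("pics/s6.png",np.hstack([cv2.resize(a[40:220,180:380],None,fx=2,fy=2),cv2.resize(b[130:310,180:380],None,fx=2,fy=2)]))
```

```text
[ 0.51346642 -0.20819899  0.21747745] 0.05475694517048056 [[ 9.822e-01 -1.880e-01 -4.000e-04]
 [-1.880e-01 -9.822e-01  2.000e-04]
 [-4.000e-04 -1.000e-04 -1.000e+00]]
tool-frame mm [  4.   -1.  146.5] yaw -10.833783878577492
```

View pics/s6.png

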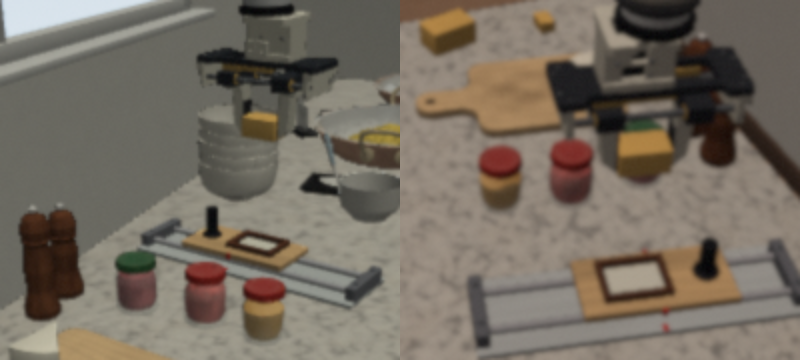

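Request:
{"op": "drive_tool", "data": {"increments": "4 -1 0 0 0.4; 0 0 20 0 0.4; 0 0 30 0 0.4; 0 0 30 0 0.4; 0 0 25 0 0.4; 0 0 15 0 0.4; 0 0 10 0 0.4; 0 0 0 0 0.4; 0 0 0 0 0.4; 0 0 0 0 0.4"}}

```text
t: 15.35
tool_pos: [0.5181, -0.2084, 0.0885]
orientation: [0.995, -0.095, 0.001, 0.0]
contact_force: [-0.1, 0.5, -2.0]
grip_width: 0.0548
```

```bash
cat > chk.py <<'E'
from h import *
import sys
o=get_obs();M=R.from_quat(o["orientation"]).as_matrix();print(o["t"],o["tool_pos"],o["grip_width"],o["contact_force"])
d=np.array([.5175,-.2079,0.071])-o["tool_pos"]; print("tool-frame mm",(M.T@d*1e3).round(1),"yaw",np.degrees(np.arctan2(M[1,0],M[0,0])),M[2].round(4))
def bl(c,W,name):
    hsv=cv2.cvtColor(c["pixels"],cv2.COLOR_BGR2HSV).astype(int);h,s,v=[hsv[...,i] for i in range(3)]
    x,y,z=[W[...,i] for i in range(3)]
    m=(h>14)&(h<26)&(s>110)&(abs(x-.5175)<.05)&(abs(y+.208)<.05)&(z>.046)&(z<.16)
    P=W[m]; L=(P-np.array([.5175,-.2079,0]))@np.array([[.982,.19,0],[-.19,.982,0],[0,0,1]])
    print(name,len(P),"rail-frame lo",np.percentile(L,2,0).round(4),"hi",np.percentile(L,98,0).round(4))
cs,Ws,_=cloud("scene");cd,Wd,_=cloud("side");bl(cs,Ws,"scene");bl(cd,Wd,"side")
for n,c in(("scene",cs),("side",cd)):
    hsv=cv2.cvtColor(c["pixels"],cv2.COLOR_BGR2HSV)
cv2.imwrite(f"pics/{sys.argv[1]}.png",np.hstack([cv2.resize(cs["pixels"][110:210,240:380],None,fx=2.8,fy=2.8,interpolation=cv2.INTER_CUBIC),cv2.resize(cd["pixels"][215:315,220:360],None,fx=2.8,fy=2.8,interpolation=cv2.INTER_CUBIC)]))
E
python3 chk.py s7
```

```text
15.35 [ 0.51812031 -0.20836371  0.08852538] 0.05479627823233877 [-0.07247793  0.45932727 -2.01485287]
tool-frame mm [-0.7 -0.3 17.5] yaw -10.901028847830037 [ 1.5e-03  5.0e-04 -1.0e+00]
scene 204 rail-frame lo [-0.0278 -0.0143  0.0809] hi [0.0269 0.0213 0.1077]
side 492 rail-frame lo [-0.027  -0.0216  0.081 ] hi [0.0293 0.0121 0.1236]
```

View pics/s7.png

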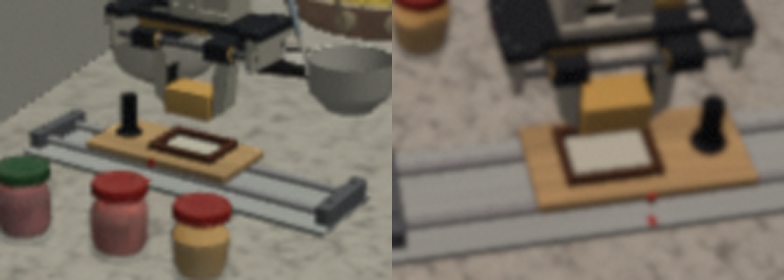

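Request:
{"op": "drive_tool", "data": {"increments": "0 0 8 0 0.4; 0 0 6 0 0.4; 0 0 3.5 0 0.4; 0 0 0 0 0.4; 0 0 0 0 0.4; 0 0 0 0 0.4; 0 0 0 0 0.4; 0 0 0 0 0.4"}}

```text
t: 16.45
tool_pos: [0.5177, -0.2082, 0.0703]
orientation: [0.995, -0.095, 0.0, 0.0]
contact_force: [0.8, -0.1, -0.9]
grip_width: 0.0545
```

```bash
python3 chk.py s8; python3 -c "
from h import *
print(np.abs(get_obs()['qd']).max())
c,W,o=cloud('scene')
z=W[...,2]
for n,m in(('lids',(z>.071)&(z<.0795)&(W[...,1]>-.06)&(W[...,1]<.06)&(W[...,0]>.38)&(W[...,0]<.67)),):
  k,l,st,cc=cv2.connectedComponentsWithStats(m.astype(np.uint8))
  for i in range(1,k):
    if st[i,4]>30: print(np.round(cc[i]),np.round(np.median(W[l==i],0),4))
"
```

```text
16.45 [ 0.51774305 -0.20816085  0.07034646] 0.05454549385615914 [ 0.81941643 -0.12362969 -0.8899783 ]
tool-frame mm [-0.3 -0.2 -0.7] yaw -10.899102378994234 [ 3.e-04  0.e+00 -1.e+00]
scene 251 rail-frame lo [-0.0281 -0.0128  0.0596] hi [0.0346 0.0261 0.1581]
side 513 rail-frame lo [-0.0353 -0.024   0.0649] hi [0.0401 0.0159 0.1575]
0.001366204399751681
[247. 170.] [ 0.6203 -0.0068  0.0741]
[282. 175.] [ 0.5178 -0.0111  0.0742]
[311. 183.] [0.4288 0.0061 0.0742]
```

View pics/s8.png

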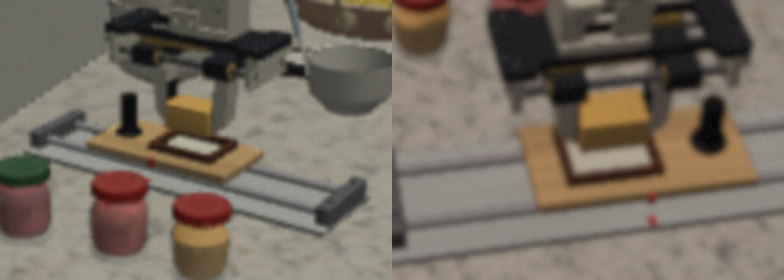

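```bash
python3 -c "
from cell import *
print(finish_job())"
```

```text
the job is handed in; nothing more can be done
None
```

The job is handed in at about 16.5 s. The carriage is at its click stop, and the gripper is holding the middle-sized cheese block still over the nest. No verdict was reported.

- **Carriage:** I pinched the handle and slid it about 71 mm. After I let go, the wrist picture showed both red pointers level with their marks. In the last side picture the visible pointer still met its mark.
- **Cheese:** I gripped it along its 55 mm side at 25 N and carried it over the jars at about 0.2 m.
- **Final position:** The gripper was within 0.4 mm of the nest centre, turned to the rail's direction (-10.9°) and level, with the arm at rest. From the gripper height, the block's underside is about 14.5 mm above the rim. It touches only the gripper.
- **Jars and wedge:** The jar lids measured within 2 mm of where they started. The wedge looked untouched in the picture taken after the lift; I did not measure it again.
- **A check that disagreed:** The camera depth put the block's lower edge at 60 to 65 mm, against 58.5 mm from the gripper height. I took this as lost pixels along the edge, because at the check just above, the block's top matched to 1 mm. At the high end of that camera range the gap would be about 21 mm, just over the 20 mm limit.

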